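# Hold a handle scale flush on a sloped knife tang

### The arm

A 7-joint arm with a two-finger parallel gripper is mounted at the origin on the work surface. World frame = base frame: x ahead of the robot, y to its left, z up, the work surface at z = 0. Lengths are in m, angles in rad, forces in N, time in s.
With the tool pointing down it reaches from about 0.425 to 0.875 m from the base axis. Payload 4.7 kg.
Tool frame: the origin (TCP) lies where the fingers leave the gripper's body, on its centre line; the fingertips stand 73 mm ahead of it and the grasp point (between the pads) lies 54 mm ahead of it (robot.grip_point_offset is the distance from the TCP to the grasp point, in m); z points along the fingers, y is the line along which they close (so a half turn about z gives the same grasp; the last joint's range is limited). The gripper opens to 85 mm and grips with 20 to 120 N. Pads are 22 mm wide; open, the fingers measure 114 mm over their backs; the gripper's body (76 mm by 85 mm) begins 54 mm behind the grasp point. The pads swing forward as they close: fully open they stand 13 mm farther back than shut.
Start: joints at [1.336, 0.321, -0.07, 1.45, 0.023, 1.371, -0.057], TCP at [0.16, -0.63, 0.304] pointing down, gripper open.
Joint ranges: [-2.86, 2.86], [-0.3, 2.09], [-1.38, 1.24], [0.06, 2.45], [-1.56, 4.7], [0.09, 2.05], [-2.69, 2.69]. Speed limits (rad/s): [2.57, 2.57, 3.14, 3.14, 3.14, 3.14, 3.14].

### API

Orientations are given as a unit quaternion [x, y, z, w].
In Python, from plant import readout, cams, workorder, robot gives the robot as it stands.
- The arm moves only by the tool jog_arm, never from a script. Its argument "motion" is a list of rows, each a list of 6 numbers: the shift along the tool's x, y, z normalised to -1 to 1, where 1 is 0.2 m, then the turn, a rotation vector about the tool's x, y, z normalised to -1 to 1, where 1 is pi rad. A call has 1 to 5 rows; each row is the pose to reach, as a shift and turn from the pose commanded when the call began, along the tool's axes at that moment, turning the shorter way round; what a row does not reach only later rows make up. A row lasts 1/12 s, in which the tool goes at most 41.7 mm and 7.16 degrees, less where a joint would pass 70% of its speed; a pose out of reach is approached as far as the arm can. A call with a number of a shift or a turn outside -1 to 1 is refused whole. A call with a gripper value outside its range is refused whole. "grip" is the closure, from -1 (fully open) to 1 (shut), set as the call begins (left out, the last holds). The fingers move at their own pace and stop on an object; "force" is the grip in N (left out, the last holds). Time passes only in rows, so rows that repeat a pose let the fingers close. It gives the time, the measured TCP pose, the force, the opening and the grip force at its end, in the units of the state.
- readout.sense(): the state, without advancing time (a new reading comes with each control period).
- cams.get_image(name): name is "scene" or "side" or "wrist"; returns a dict with "pixels" (384x512x3 uint8, red, green, blue), "range_z" (384x512 float32, m along the optical axis (not along the pixel's ray), 0 where there is no reading), "fx", "fy", "cx", "cy" (pixels), "k1" (the pictures are not rectified: a ray, as slopes to the right and down, at radius r is drawn at 1 + k1 r^2 times it, then the intrinsics apply), "cam_to_world" (4x4, takes a point from camera to world coordinates); the wrist camera has in their place "mount" (4x4, takes a point from camera to tool coordinates, whose origin is the TCP and whose axes are the flange's). Camera axes: x right, y down, z forward; pixel columns grow to the right and rows downward; lengths in m; the calibration is good to about 2 mm. A picture is of the moment at which its call begins: read the wrist's pose just before it.
- workorder.sign_off(): hands the job in; it is judged then, once.
Trained networks look in a picture, given as the dict that the camera call returned (one of the last four; its "shot" number tells which), for a name from the list of things; names that differ only in an ending like _2 or _b are one class to them, and where a whole thing is asked for, a point or a joint stands for the part that bears it (a point fixed in the world has none). Each returns a list of dicts, best first, with "conf" (0 to 1); they miss things now and then, are a little off and sometimes report something else, mostly with a low value. They report only what shows in the picture. A call takes as long as a camera call. They do not tell look-alikes from the thing itself.
- cams.regions_of(picture, label): "mask" (384x512 bool, what is visible of it) and "at" ([column, row] in pixels, amid what is visible of it).
- cams.landmark_of(picture, label): "at" ([column, row] in pixels: a listed point, or the origin of a listed thing).
The state is a dict: "time": time; "qpos": joint angles; "qd": joint speeds; "joint_torque": joint torques, N m; "tool_pos": TCP position; "orientation": TCP orientation; "contact_force": force on the tool from outside, world axes, zero at the start; "torque": the same for the moment, N m; "opening": opening from 0.0 (shut) to 1.0 (fully open); "grasp_force": force on a finger pad.
Only numpy, scipy, OpenCV 4.12 (cv2) and the standard library are available. Lean on these libraries where they do the work, as an engineer would, in place of code of your own. Each camera call takes 0.05 s, during which the arm holds its last target. There are 200 camera calls.

### The job

The wooden handle scale is drying flat on its little board under the iron pot: lift the pot off by its arched handle and stand it upright on the bench close beside the board. Then take the scale, tilt it to the slope of the knife tang that sticks out of the vise and hold it pressed flush on the tang's upper face, lined up with it and overhanging it a little all round, ready for clamping. Finish while still holding it pressed there; do not shift the knife in the vise, do not drop the pot, and leave everything else on the bench where it is.

Things in the scene. Friction and masses are not known exactly. Their poses are not given: they have to be found in the camera images.
- board: drying board fixed to the bench: dark plywood 150 (x) x 80 (y) x 12 mm with two pale cross sticks along y, 14 mm wide, at x = -44 and +44 mm, their tops 34 mm above the bench; between them fingertips can reach 22 mm down beside the scale. Origin: centre of the underside, on the bench. The bench is bare for 190 mm to the left (world +y) of the origin
- pot: small dark cast-iron pot with a closed lid, used as a weight (0.45 to 0.9 kg): 74 mm across, 67 mm tall without the handle, foot 60 mm across. It stands on the middle of the scale, 43 mm above the bench. Origin: centre of its underside; z up
- pot_handle (a point): middle of the straight top of the pot's fixed arched handle, 106 mm above the pot's underside: a round steel bar 10 mm thick, straight for 48 mm along its y axis, so it is pinched along its x axis; 34 mm of free space between the bar and the lid
- scale: the handle scale: plain flat reddish-brown hardwood slab 125 (x) x 38 (y) x 9 (z) mm, about 45 g, lying on the two sticks along the board's x. Origin: its centre, 38.5 mm above the bench at the start. Either face and either end will do. Pinched by its long edges at the middle, it can swivel between the fingers and bed down flat when pressed with a few newtons
- tang (a point): steel knife blank, 4 mm thick, held by its dark blade in the vise. Its bright tang, 105 (x) x 26 (y) mm with three dark pin holes, sticks out away from the robot and rises to its butt at 12 to 33 degrees, different each time. This point: middle of the tang's upper face, 135 to 220 mm above the bench; x along it up to the butt, y across, z out of the face. Free air under and beside it
- knife: the knife blank together with the tilting vise head that grips it, as one piece. Origin: on the head's tilting axis, 115 mm above the bench; in its frame the point tang lies at x = 137.5 mm, z = 26 mm, and the axes are parallel to those of tang
- vise: small green-blue knife vise bolted to the bench, foot 108 x 98 mm. Its two flat jaws grip the blade; they end 40 mm short of the tang and stand up to 31 mm above the plane of the tang's face. The tilting head is locked by friction and slips down if the tang is pressed with more than about 40 N. Origin: centre of the foot's underside; x points under the tang
- tumbler: plain steel tumbler, 72 mm across, 95 mm tall, origin at the centre of its underside; a bystander, to be left alone
- glue: white plastic bottle with a blue cap, 56 mm across, 150 mm tall, origin at the centre of its underside; a bystander, to be left alone
- can: pale green drink can, 66 mm across, 115 mm tall, origin at the centre of its underside; a bystander, to be left alone
- tin: flat dark steel tin, 64 mm across, 24 mm tall, origin at the centre of its underside; a bystander, to be left alone
- driver: screwdriver with a red handle, lying on the bench; a bystander, to be left alone
- brass_bar: brass bar, 120 x 14 x 12 mm, lying on the bench, origin at the centre of its underside; a bystander, to be left alone
- block: dark wooden block, 75 x 45 x 40 mm, origin at the centre of its underside; a bystander, to be left alone
There are look-alikes about, which are no part of the job. Of the things that look like the scale, the largest one is meant.

How it is judged:
By the outcome, as a careful person would: the job done as asked, in the order asked, and still so for the second after the job is handed in, while the arm keeps its last pose, push and grip.
It also fails if it takes over 46 s, if anything falls off the work surface, if the arm or the gripper's body presses on something with over 40 N, if the wrist force passes 120 N, or if a joint passes its speed limit or range.

## Working session

There is one attempt and no reset: what is moved stays moved. The work goes in short steps, Python scripts to look and compute and a tool call to move; the robot and the scene stay as the last step left them, time stands still between calls to the robot, and variables do not carry over. Pictures are saved under pics/ and viewed, at most 10 in all, crops included, and the job is handed in when it is done.

Besides the shell and the picture viewer there is one more tool, called by a JSON object that holds its "api" and its "payload". jog_arm: Moves the arm, as the interface text tells. Scaled input: -1 to 1 covers 0.2 m each way for a shift and pi rad each way for a turn. Its arguments: {"type":"object","properties":{"motion":{"type":"array"},"grip":{"type":"number"},"force":{"type":"number"}},"required":["motion"]}

```bash
ls; mkdir -p pics
python3 - <<'E'
from plant import readout, cams, robot
import cv2,numpy as np
s=readout.sense();print(s); print([a for a in dir(robot) if a[0]!='_'])
ims=[]
for n in("scene","side"):
    p=cams.get_image(n); ims.append(p["pixels"]); np.save(f"pics/{n}.npy",p,allow_pickle=True)
    print(n,p["fx"],p["cx"],p["k1"],p["cam_to_world"].round(3).tolist())
    for l in("pot","pot_handle","scale","tang","knife","vise","board"):
        print(l,[(round(d["conf"],2),np.round(d["at"]).tolist()) for d in cams.landmark_of(p,l)][:4])
cv2.imwrite("pics/a.png",cv2.resize(cv2.cvtColor(np.vstack(ims),cv2.COLOR_RGB2BGR),None,fx=.78,fy=.78))
cv2.imwrite("pics/s0.png",cv2.cvtColor(ims[0],cv2.COLOR_RGB2BGR))
E
```

```text
pics
{'time': 0.0, 'qpos': array([ 1.33612938,  0.32183849, -0.07009807,  1.45169296,  0.02256881,
        1.37077356, -0.0568901 ]), 'qd': array([ 7.47535915e-04,  9.64836057e-04,  1.73317762e-06, -1.94222772e-03,
       -3.16765346e-04, -1.00676811e-03,  6.45869071e-04]), 'joint_torque': array([-1.20922978e-03, -4.93583143e+01, -3.82592417e-01, -3.14337015e+01,
        1.30011726e-02,  1.14267640e-02,  1.55684694e-05]), 'tool_pos': array([ 0.15991316, -0.62960998,  0.30280437]), 'orientation': array([ 9.92270950e-01,  1.24086402e-01, -1.50731328e-04, -9.50892733e-04]), 'contact_force': array([0.2246659, 0.1025305, 0.8716608]), 'torque': array([-0.01683456, -0.01125932, -0.05072707]), 'grasp_force': 0.0, 'opening': 0.9969750492270931}
['Unreachable', 'grip_point_offset']
scene 476.8413406812913 256.020738688979 -0.006692262866984359 [[0.834, 0.443, -0.329, 1.04], [0.552, -0.684, 0.478, -0.791], [-0.013, -0.58, -0.815, 1.442], [0.0, 0.0, 0.0, 1.0]]
pot [(0.96, [278.0, 166.0]), (0.44, [279.0, 151.0])]
pot_handle [(0.79, [278.0, 150.0]), (0.2, [278.0, 167.0])]
scale [(0.63, [279.0, 165.0]), (0.63, [225.0, 192.0])]
tang [(0.78, [228.0, 226.0]), (0.63, [278.0, 148.0]), (0.23, [274.0, 119.0])]
knife [(0.86, [193.0, 221.0]), (0.54, [228.0, 224.0])]
vise [(0.72, [198.0, 240.0]), (0.26, [270.0, 296.0])]
board [(0.95, [276.0, 170.0]), (0.51, [280.0, 149.0]), (0.39, [228.0, 226.0])]
side 467.54284194011854 256.8195127058234 -0.05097559701700284 [[-0.899, -0.328, 0.29, 0.145], [-0.438, 0.675, -0.594, 0.76], [-0.001, -0.661, -0.75, 1.06], [0.0, 0.0, 0.0, 1.0]]
pot [(0.88, [241.0, 263.0])]
pot_handle [(0.9, [235.0, 237.0])]
scale [(0.75, [307.0, 241.0]), (0.7, [239.0, 264.0]), (0.55, [226.0, 202.0]), (0.53, [257.0, 231.0])]
tang [(0.92, [285.0, 132.0]), (0.49, [240.0, 264.0])]
knife [(0.83, [324.0, 157.0]), (0.44, [309.0, 128.0])]
vise [(0.93, [318.0, 184.0])]
board [(0.93, [240.0, 272.0])]
```

View pics/a.png

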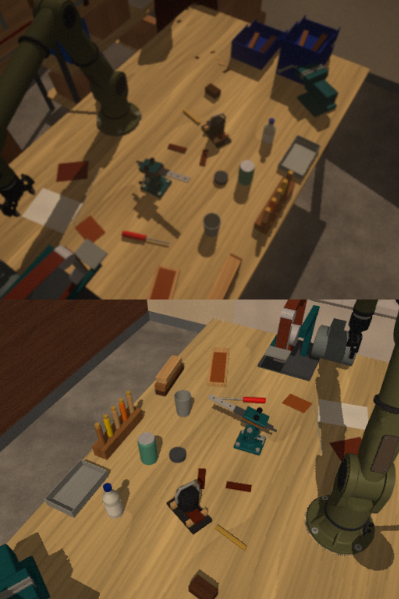

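The pot stands on the board at scene (278,166) and side (241,263). Two small red-brown slabs lie on the bench: scene (225,192) with side (307,241), and side (257,231). The scale meant is the slab under the pot. I'll confirm this in a crop and measure it.

```bash
cat > h.py <<'E'
import numpy as np,cv2
from scipy.spatial.transform import Rotation as R
def px(P,T,p):  # world/camera pts -> pixel
    M=np.linalg.inv(T); c=np.atleast_2d(P)@M[:3,:3].T+M[:3,3]; s=c[:,:2]/c[:,2:]
    s=s*(1+p["k1"]*(s**2).sum(1,keepdims=True)); return s*[p["fx"],p["fy"]]+[p["cx"],p["cy"]]
def slopes(uv,p):
    d=(np.atleast_2d(uv).astype(float)-[p["cx"],p["cy"]])/[p["fx"],p["fy"]]; s=d.copy()
    for _ in range(8): s=d/(1+p["k1"]*(s**2).sum(1,keepdims=True))
    return s
def ray(uv,p,T=None):
    T=p["cam_to_world"] if T is None else T
    s=slopes(uv,p); return T[:3,3],np.c_[s,np.ones(len(s))]@T[:3,:3].T
def tri(rays):
    A=np.zeros((3,3));b=np.zeros(3)
    for o,d in rays:
        d=d/np.linalg.norm(d);Q=np.eye(3)-np.outer(d,d);A+=Q;b+=Q@o
    x=np.linalg.solve(A,b); return x,[np.linalg.norm(np.cross(x-o,d/np.linalg.norm(d))) for o,d in rays]
def onz(uv,z,p,T=None):
    o,d=ray(uv,p,T); return o+d*((z-o[2])/d[:,2:])
def cloud(p,m,T=None):
    T=p["cam_to_world"] if T is None else T
    m=m&(p["range_z"]>0); v,u=np.nonzero(m); s=slopes(np.c_[u,v],p); z=p["range_z"][v,u][:,None]
    return np.c_[s*z,z]@T[:3,:3].T+T[:3,3], np.c_[u,v]
E
python3 - <<'E'
from h import *
from plant import cams
P={n:np.load(f"pics/{n}.npy",allow_pickle=True).item() for n in("scene","side")}
Q={n:cams.get_image(n) for n in P}
for l in("pot","pot_handle","tang","knife","vise","board"):
    x,e=tri([(lambda r:(r[0],r[1][0]))(ray(cams.landmark_of(Q[n],l)[0]["at"],Q[n])) for n in Q]); print(l,x.round(4),np.round(e,4))
for n in Q:
    for l in("tumbler","glue","can","tin","driver","brass_bar","block"):
        d=cams.landmark_of(Q[n],l)
        if d: print(n,l,round(d[0]["conf"],2),onz(d[0]["at"],0,Q[n]).round(3)[0])
    for l in("scale","tang","knife","board"):
        for d in cams.regions_of(Q[n],l)[:4]:
            X,_=cloud(Q[n],d["mask"])
            if len(X)<8: continue
            c=np.median(X,0); X=X[np.linalg.norm(X-c,axis=1)<.15]; c=X.mean(0);w,v=np.linalg.eigh(np.cov(X.T)); 
            print(n,l,round(d["conf"],2),np.round(d["at"]),len(X),c.round(4),"ax",v[:,2].round(3),"nrm",v[:,0].round(3),"len",(np.sqrt(12*w)).round(3)[::-1])
A=cv2.resize(Q["scene"]["pixels"][100:270,160:340],None,fx=3.3,fy=3.3,interpolation=2);B=cv2.resize(Q["side"]["pixels"][110:310,190:390],None,fx=2.8,fy=2.8,interpolation=2)
cv2.imwrite("pics/b.png",cv2.cvtColor(A,4)); cv2.imwrite("pics/c.png",cv2.cvtColor(B,4))
E
```

```text
pot [0.4694 0.1784 0.0555] [0.0032 0.0032]Traceback (most recent call last):
  File "<stdin>", line 6, in <module>
IndexError: list index out of range
```

Run:
```python
from h import *
from plant import cams
Q={n:cams.get_image(n) for n in ("scene","side")}
old={"pot_handle":((278,150),(235,237)),"tang":((228,226),(285,132)),"knife":((193,221),(324,157)),"vise":((198,240),(318,184)),"board":((276,170),(240,272)),"pot":((278,166),(241,263))}
for l in old:
    u=[]
    for i,n in enumerate(Q):
        d=cams.landmark_of(Q[n],l); u.append(d[0]["at"] if d else old[l][i])
    x,e=tri([(lambda r:(r[0],r[1][0]))(ray(u[i],Q[n])) for i,n in enumerate(Q)]); print(l,np.round(u).tolist(),x.round(4),np.round(e,4))
for n in Q:
    for l in("tumbler","glue","can","tin","driver","brass_bar","block"):
        d=cams.landmark_of(Q[n],l)
        if d: print(n,l,round(d[0]["conf"],2),onz(d[0]["at"],0,Q[n]).round(3)[0])
    for l in("scale","tang","knife","board","pot_handle"):
        for d in cams.regions_of(Q[n],l)[:4]:
            X,_=cloud(Q[n],d["mask"])
            if len(X)<8: continue
            c=np.median(X,0); X=X[np.linalg.norm(X-c,axis=1)<.15]; c=X.mean(0);w,v=np.linalg.eigh(np.cov(X.T)); 
            print(n,l,round(d["conf"],2),np.round(d["at"]),len(X),c.round(4),"ax",v[:,2].round(3),"nrm",v[:,0].round(3),"len",(np.sqrt(12*w)).round(3)[::-1])
A=cv2.resize(Q["scene"]["pixels"][100:270,160:340],None,fx=3.3,fy=3.3,interpolation=2);B=cv2.resize(Q["side"]["pixels"][110:310,190:390],None,fx=2.8,fy=2.8,interpolation=2)
cv2.imwrite("pics/b.png",cv2.cvtColor(A,4)); cv2.imwrite("pics/c.png",cv2.cvtColor(B,4))
```

```text
pot_handle [[279.0, 146.0], [238.0, 238.0]] [0.4761 0.1817 0.1549] [0.0013 0.0013]
tang [[227.0, 226.0], [283.0, 131.0]] [ 0.5252 -0.2004  0.1743] [0.0043 0.0043]
knife [[195.0, 221.0], [324.0, 156.0]] [ 0.3995 -0.2138  0.1169] [0.002 0.002]
vise [[201.0, 237.0], [320.0, 185.0]] [ 0.3993 -0.2058 -0.0009] [0.0007 0.0007]
board [[276.0, 170.0], [240.0, 270.0]] [0.4719 0.1804 0.0153] [0.0044 0.0044]
pot [[276.0, 166.0], [244.0, 260.0]] [0.47   0.1719 0.0487] [0.0007 0.0007]
scene tumbler 0.85 [ 0.72  -0.265  0.   ]
scene glue 0.84 [0.687 0.279 0.   ]
scene can 0.61 [0.725 0.05  0.   ]
scene tin 0.56 [ 0.622 -0.015  0.   ]
scene driver 0.53 [ 0.525 -0.425  0.   ]
scene brass_bar 0.69 [0.306 0.206 0.   ]
scene block 0.82 [0.304 0.409 0.   ]
scene scale 0.73 [226. 190.] 130 [0.3626 0.007  0.007 ] ax [-0.973 -0.231 -0.017] nrm [-0.055  0.161  0.985] len [0.084 0.027 0.013]
scene scale 0.53 [284. 176.] 80 [0.5112 0.1611 0.0419] ax [-0.97   0.244  0.005] nrm [ 0.001 -0.017  1.   ] len [0.066 0.04  0.017]
scene scale 0.47 [261. 200.] 152 [0.4969 0.0333 0.0065] ax [-0.403  0.915 -0.017] nrm [-0
[... 1209 characters left out ...]
 0.993] len [0.047 0.042 0.018]
side tang 0.77 [321. 148.] 1024 [ 0.4182 -0.2001  0.1542] ax [-0.979 -0.018 -0.204] nrm [-0.203  0.216  0.955] len [0.202 0.059 0.032]
side knife 0.93 [320. 146.] 1097 [ 0.4162 -0.2006  0.1533] ax [-0.977 -0.024 -0.213] nrm [-0.213  0.208  0.955] len [0.206 0.059 0.032]
side board 0.67 [242. 278.] 836 [0.4561 0.2041 0.0146] ax [-0.996  0.085 -0.016] nrm [-0.011  0.056  0.998] len [0.159 0.078 0.033]
side board 0.41 [248. 275.] 247 [0.4343 0.2064 0.0417] ax [-0.986  0.165  0.001] nrm [0.009 0.045 0.999] len [0.046 0.038 0.009]
side pot_handle 0.76 [238. 252.] 964 [0.4694 0.1888 0.1044] ax [ 0.132 -0.489  0.862] nrm [ 0.754 -0.515 -0.408] len [0.09  0.074 0.042]
```

View pics/b.png

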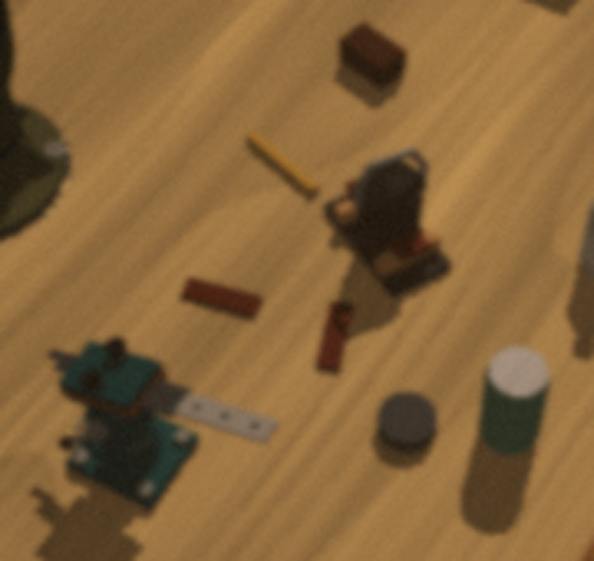

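View pics/c.png

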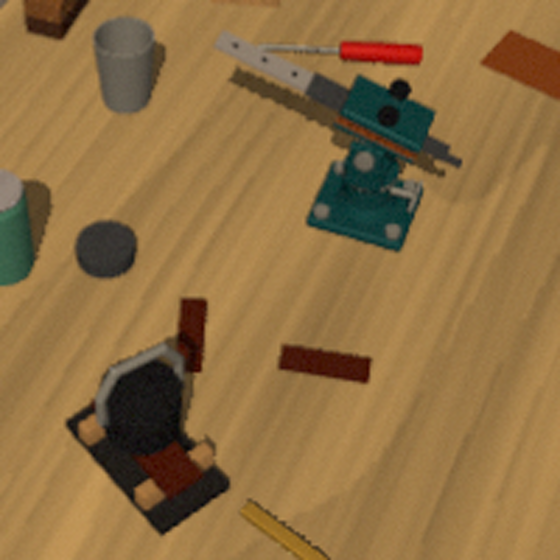

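The crops show the scale under the pot on the board: red-brown at crop b (415,243) and c (165,465). The two bench slabs, at b (222,298) and (335,335), are about 88 x 28 mm and so smaller, which makes the 125 mm slab under the pot the one meant. The tang is the bright strip at b (225,412). Next I'll move over the tang for a wrist view, and after that the pot.

```bash
cat >> h.py <<'E'
from plant import readout
def pose():
    s=readout.sense(); T=np.eye(4);T[:3,:3]=R.from_quat(s["orientation"]).as_matrix();T[:3,3]=s["tool_pos"];return T,s
def down(yaw): # tool x at yaw in world, z down
    return (R.from_euler('z',yaw,degrees=True)*R.from_quat([1,0,0,0])).as_matrix()
def row(pos,Rm=None,base=None):
    T=pose()[0] if base is None else base
    Rm=T[:3,:3] if Rm is None else Rm
    d=T[:3,:3].T@(np.array(pos)-T[:3,3])/.2; r=R.from_matrix(T[:3,:3].T@Rm).as_rotvec()/np.pi
    print("row",np.r_[d,r].round(3).tolist(),"n>=",round(max(np.linalg.norm(d)*.2/.0417,np.linalg.norm(r)*180/7.16),1))
E
python3 - <<'E'
from h import *
from plant import cams
p=cams.get_image("wrist");print(p["mount"].round(3).tolist(),p["fx"],p["k1"])
T,_=pose();print(T.round(3))
row([.36,-.50,.40]);row([.50,-.27,.40],down(7))
E
```

```text
[[0.0, -0.964, -0.267, 0.068], [1.0, 0.0, 0.0, -0.0], [-0.0, -0.267, 0.964, -0.069], [0.0, 0.0, 0.0, 1.0]] 286.3663342720856 -0.02621970030173663
[[ 0.969  0.246 -0.     0.16 ]
 [ 0.246 -0.969 -0.    -0.63 ]
 [-0.     0.    -1.     0.304]
 [ 0.     0.     0.     1.   ]]
row [1.129, -0.384, -0.48, 0.0, 0.0, 0.0] n>= 6.2
row [2.091, -1.326, -0.48, 0.0, 0.0, 0.04] n>= 12.1
```

{"api": "jog_arm", "payload": {"motion": [[0.86, -0.5, -0.3, 0, 0, 0.02], [0.86, -0.5, -0.3, 0, 0, 0.02], [0.86, -0.5, -0.3, 0, 0, 0.02], [0.86, -0.5, -0.3, 0, 0, 0.02], [0.86, -0.5, -0.3, 0, 0, 0.02]]}}

```text
time: 3.47
tool_pos: [0.3033, -0.4891, 0.3647]
orientation: [0.996, 0.093, 0.0, 0.0]
contact_force: [0.3, -0.1, -0.0]
opening: 1.0
grasp_force: 0.0
```

{"api": "jog_arm", "payload": {"motion": [[0.86, -0.5, -0.2, 0, 0, 0.02], [0.86, -0.5, -0.2, 0, 0, 0.02], [0.86, -0.5, -0.2, 0, 0, 0.02], [0.86, -0.5, -0.2, 0, 0, 0.02], [0.86, -0.5, -0.2, 0, 0, 0.02]]}}

```text
time: 3.88
tool_pos: [0.4546, -0.3581, 0.4049]
orientation: [0.998, 0.062, 0.001, 0.0]
contact_force: [0.4, 0.1, -0.5]
opening: 1.002
grasp_force: 0.0
```

Run:
```python
from h import *
T,s=pose();print(T.round(3),s["time"],s["qpos"].round(2))
row([.49,-.21,.40],down(7)); row([.47,.10,.40],down(7))
```

```text
[[ 0.992  0.125  0.001  0.455]
 [ 0.125 -0.992 -0.    -0.358]
 [ 0.001  0.001 -1.     0.405]
 [ 0.     0.     0.     1.   ]] 3.8833 [ 0.9   0.15 -0.32  1.46  0.05  1.53 -0.86]
row [0.268, -0.713, 0.025, 0.0, -0.0, 0.001] n>= 3.7
row [0.362, -2.263, 0.024, 0.0, -0.0, 0.001] n>= 11.0
```

{"api": "jog_arm", "payload": {"motion": [[0.27, -0.71, 0, 0, 0, 0], [0.27, -0.71, 0, 0, 0, 0], [0.27, -0.71, 0, 0, 0, 0], [0.27, -0.71, 0, 0, 0, 0], [0.27, -0.71, 0, 0, 0, 0]]}}

```text
time: 4.3
tool_pos: [0.4911, -0.2049, 0.4049]
orientation: [0.998, 0.067, 0.001, -0.001]
contact_force: [-0.2, 0.3, 0.6]
opening: 0.998
grasp_force: 0.0
```

Run:
```python
from h import *
from plant import cams
T,s=pose();p=cams.get_image("wrist");W=T@p["mount"]
print(T[:3,3].round(4),s["time"],s["qd"].round(2))
np.save("pics/w1.npy",dict(p=p,W=W))
d=cams.landmark_of(p,"tang");print([(x["conf"],x["at"]) for x in d])
m=cams.regions_of(p,"knife");print(m[0]["conf"],m[0]["at"])
X,uv=cloud(p,m[0]["mask"],W)
c=d[0]["at"]
print(px([.525,-.2,.174],W,p))
img=p["pixels"].copy(); img[m[0]["mask"]]=img[m[0]["mask"]]//2+np.array([0,100,0],np.uint8)
cv2.imwrite("pics/w1.png",cv2.cvtColor(np.hstack([p["pixels"][60:340],]),4))
# colour: bright tang pixels
h=cv2.cvtColor(p["pixels"],cv2.COLOR_RGB2HSV); print("hsv",h[int(c[1])-6:int(c[1])+7:3,int(c[0])])
row([.47,.09,.40],down(7))
```

```text
[ 0.4911 -0.2049  0.4049] 4.3 [ 0.04  0.02  0.08 -0.02  0.06 -0.01  0.06]
[]
0.7 [250.9, 215.5]Traceback (most recent call last):
  File "<stdin>", line 9, in <module>
IndexError: list index out of range
```

```bash
cat > tang.py <<'E'
from h import *
def fit(p,W,guess,show=None):
    """bright low-saturation pixels near the tang -> depth plane, min-area rectangle on that plane"""
    h=cv2.cvtColor(p["pixels"],cv2.COLOR_RGB2HSV)
    m=(h[...,1]<60)&(h[...,2]>95)
    X,uv=cloud(p,m,W); k=(np.linalg.norm(X-guess,axis=1)<.075)&(X[:,2]>.12); X,uv=X[k],uv[k]
    M=np.zeros(m.shape,np.uint8);M[uv[:,1],uv[:,0]]=1
    n,lab,st,_=cv2.connectedComponentsWithStats(M);b=1+st[1:,4].argmax();k=lab[uv[:,1],uv[:,0]]==b;X,uv=X[k],uv[k]
    for _ in range(4):
        c=X.mean(0);nr=np.linalg.svd(X-c,full_matrices=False)[2][2];nr*=np.sign(nr[2]);r=(X-c)@nr;k=abs(r)<max(.003,2*r.std());X,uv=X[k],uv[k]
    o,d=ray(uv,p,W);Y=o+d*(((c-o)@nr)/(d@nr))[:,None]   # pixels onto the plane
    ex=np.array([1,0,0])-nr*nr[0];ex/=np.linalg.norm(ex);ey=np.cross(nr,ex);q=np.c_[(Y-c)@ex,(Y-c)@ey]
    (cx,cy),(w,hh),a=cv2.minAreaRect(q.astype(np.float32)*1000)
    if w<hh: w,hh,a=hh,w,a-90
    a=(a+90)%180-90
    C=c+(ex*cx+ey*cy)/1000; ax=ex*np.cos(np.radians(a))+ey*np.sin(np.radians(a))
    print("n",len(X),"C",C.round(4),"size",round(w,1),round(hh,1),"ax",ax.round(4),"nr",nr.round(4),"yaw",np.degrees(np.arctan2(ax[1],ax[0])).round(2),"tilt",np.degrees(np.arcsin(ax[2])).round(2),"roll",np.degrees(np.arcsin(np.cross(nr,ax)[2])).round(2),"rms",r.std().round(4))
    if show:
        im=p["pixels"].copy(); im[uv[:,1],uv[:,0]]=[255,0,255]
        u,v=px(C,W,p)[0].astype(int); im=np.hstack([x[max(v-90,0):v+90,max(u-110,0):u+110] for x in(p["pixels"],im)])
        cv2.imwrite(show,cv2.cvtColor(cv2.resize(im,None,fx=1.8,fy=1.8),4))
    return C,ax,nr
E
python3 - <<'E'
from tang import *
z=np.load("pics/w1.npy",allow_pickle=True).item();fit(z["p"],z["W"],np.array([.525,-.2,.174]),"pics/w1.png")
row([.47,.09,.40],down(7))
E
```

```text
n 2287 C [ 0.5261 -0.1998  0.1753] size 105.7 25.9 ax [0.9607 0.0777 0.2666] nr [-0.266  -0.0184  0.9638] yaw 4.62 tilt 15.46 roll -0.17 rms 0.0007
row [0.094, -1.518, 0.019, 0.0, 0.0, 0.0] n>= 7.3
```

View pics/w1.png

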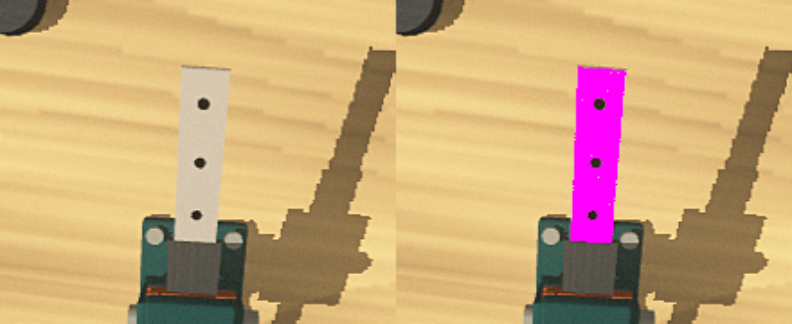

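The wrist crop shows the tang as the bright strip at crop (197,155). The fit gives 105.7 x 25.9 mm, yaw 4.6°, tilt 15.5°, height 175 mm (expected about 177), so it holds up. Now the pot.

{"api": "jog_arm", "payload": {"motion": [[0.05, -0.99, 0, 0, 0, 0], [0.05, -0.99, 0, 0, 0, 0], [0.05, -0.99, 0, 0, 0, 0], [0.05, -0.99, 0, 0, 0, 0], [0.05, -0.99, 0, 0, 0, 0]]}}

```text
time: 4.87
tool_pos: [0.474, -0.0137, 0.4041]
orientation: [0.998, 0.061, 0.0, -0.0]
contact_force: [0.7, 0.7, 0.9]
opening: 1.004
grasp_force: 0.0
```

{"api": "jog_arm", "payload": {"motion": [[0.0, -0.6, 0, 0, 0, 0], [0.0, -0.6, 0, 0, 0, 0], [0.0, -0.6, 0, 0, 0, 0], [0.0, -0.6, 0, 0, 0, 0]]}}

```text
time: 5.2
tool_pos: [0.4583, 0.1108, 0.4047]
orientation: [0.998, 0.066, 0.001, -0.001]
contact_force: [0.2, -0.3, 0.3]
opening: 1.002
grasp_force: 0.0
```

Run:
```python
from h import *
from plant import cams
T,s=pose();p=cams.get_image("wrist");W=T@p["mount"];np.save("pics/w2.npy",dict(p=p,W=W))
print(T[:3,3].round(4),s["time"],s["qpos"].round(2))
X,uv=cloud(p,np.ones(p["range_z"].shape,bool),W)
near=np.linalg.norm(X[:,:2]-[.472,.18],axis=1)<.13
k=near&(X[:,2]>.135)&(X[:,2]<.17);H=X[k]
print("handle",len(H),H.mean(0).round(4),np.percentile(H[:,2],[50,95,99]).round(4))
(c,wh,a)=cv2.minAreaRect((H[:,:2]*1000).astype(np.float32));print(c,wh,a)
for lo,hi in((.028,.0375),(.0395,.047),(.008,.016)):
    k=near&(X[:,2]>lo)&(X[:,2]<hi);print(lo,k.sum(),cv2.minAreaRect((X[k,:2]*1000).astype(np.float32)))
print(px([.472,.18,.149],W,p))
cv2.imwrite("pics/w2.png",cv2.cvtColor(cv2.resize(p["pixels"],None,fx=1.5,fy=1.5),4))
```

```text
[0.4583 0.1108 0.4047] 5.2 [ 0.51 -0.09 -0.74  1.68 -0.06  1.52 -1.66]
handle 552 [0.4774 0.1769 0.1497] [0.1513 0.1532 0.1538]
(476.8706359863281, 177.6846923828125) (73.3363037109375, 10.301651000976562) 58.10647201538086
0.028 450 ((471.37738037109375, 181.0743865966797), (80.27381896972656, 121.19573974609375), 64.4665298461914)
0.0395 668 ((470.25982666015625, 184.45413208007812), (38.25832748413086, 125.2264175415039), 62.63243865966797)
0.008 1283 ((449.8234558105469, 190.409423828125), (84.69313049316406, 202.55575561523438), 66.43468475341797)
[[196.31344489 153.6800243 ]]
```

View pics/w2.png

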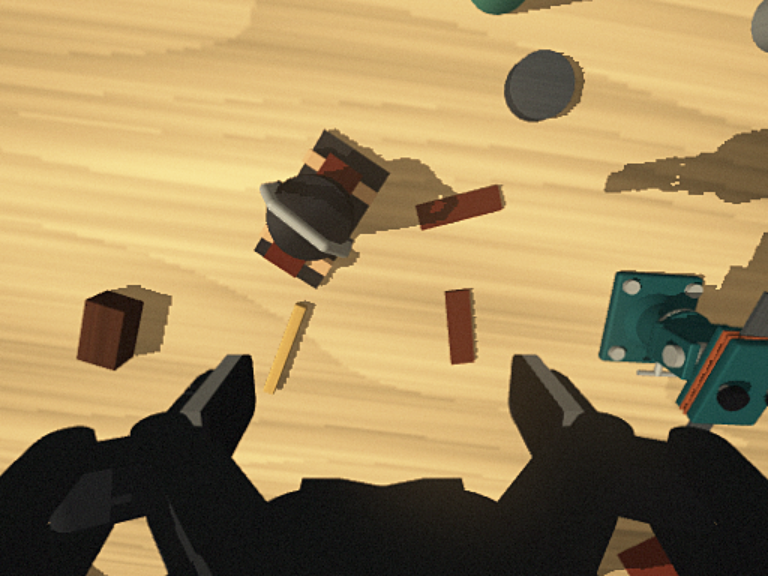

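The picture shows the pot at (312,215) with its handle bar running from (265,190) to (348,248). Scale ends show either side of it, and the small look-alikes sit at (460,207) and (460,327). The scale fit under the pot is 125.2 x 38.3 mm at -27.4°, so this is the right one, and the handle top is at 0.154 m as expected.

Run:
```python
from h import *
row([.477,.178,.26],down(58.1));row([.477,.178,.26],down(32))
```

```text
row [0.133, -0.343, 0.722, 0.0, -0.0, -0.282] n>= 7.1
row [0.133, -0.343, 0.722, 0.0, -0.0, -0.137] n>= 3.9
```

{"api": "jog_arm", "payload": {"motion": [[0.133, -0.343, 0.72, 0, 0, -0.282], [0.133, -0.343, 0.72, 0, 0, -0.282], [0.133, -0.343, 0.72, 0, 0, -0.282], [0.133, -0.343, 0.72, 0, 0, -0.282], [0.133, -0.343, 0.72, 0, 0, -0.282]]}}

```text
time: 5.67
tool_pos: [0.4755, 0.1742, 0.2531]
orientation: [0.93, 0.368, -0.005, -0.002]
contact_force: [-2.0, -0.5, 0.2]
opening: 0.993
grasp_force: 0.0
```

Run:
```python
from h import *
print(pose()[0][:3,3]);row([.477,.178,.26],down(58.1));row([.477,.178,.203],down(58.1))
```

```text
[0.4754724  0.17423193 0.25314762]
row [0.018, -0.009, -0.034, -0.003, 0.002, -0.083] n>= 2.1
row [0.02, -0.007, 0.251, -0.003, 0.002, -0.083] n>= 2.1
```

{"api": "jog_arm", "payload": {"motion": [[0.02, -0.007, 0.0, 0, 0, -0.083], [0.02, -0.007, 0, 0, 0, -0.083], [0.02, -0.007, 0, 0, 0, -0.083], [0.02, -0.007, 0, 0, 0, -0.083]]}}

```text
time: 6.0
tool_pos: [0.4806, 0.1766, 0.2595]
orientation: [0.877, 0.481, -0.0, 0.0]
contact_force: [-0.5, 0.3, 1.0]
opening: 0.999
grasp_force: 0.0
```

Run:
```python
from h import *
from plant import cams
T,s=pose();p=cams.get_image("wrist");W=T@p["mount"]
print(T[:3,3].round(4),s["time"],R.from_matrix(T[:3,:3]).as_euler('xyz',degrees=True))
X,uv=cloud(p,np.ones(p["range_z"].shape,bool),W)
k=(np.linalg.norm(X[:,:2]-[.477,.178],axis=1)<.06)&(X[:,2]>.140)&(X[:,2]<.16);H=X[k]
print("handle",len(H),np.percentile(H[:,2],[50,95,99]).round(4),cv2.minAreaRect((H[:,:2]*1000).astype(np.float32)),np.median(H,0))
k=(np.linalg.norm(X[:,:2]-[.477,.178],axis=1)<.06)&(X[:,2]>.09)&(X[:,2]<.125);L=X[k];print("lid",len(L),L.min(0),L.max(0))
row([.477,.178,.203],down(58.1))
```

```text
[0.4806 0.1766 0.2595] 6.0 [-1.79985173e+02  3.66694044e-02  5.74411569e+01]
handle 1317 [0.1516 0.1532 0.1537] ((477.3053894042969, 178.7665557861328), (65.38770294189453, 9.972455978393555), 58.138938903808594) [0.47970907 0.18253734 0.1516369 ]
lid 4871 [0.44010197 0.14118733 0.09004099] [0.51364628 0.21664886 0.12492519]
row [-0.004, -0.017, 0.283, 0.0, 0.0, -0.004] n>= 1.4
```

{"api": "jog_arm", "payload": {"motion": [[-0.003, -0.017, 0.14, 0, 0, -0.004], [-0.003, -0.017, 0.283, 0, 0, -0.004], [-0.003, -0.017, 0.283, 0, 0, -0.004], [-0.003, -0.017, 0.283, 0, 0, -0.004]]}}

```text
time: 6.38
tool_pos: [0.4759, 0.1791, 0.2026]
orientation: [0.873, 0.488, -0.001, -0.0]
contact_force: [-0.6, -0.5, -0.2]
opening: 0.996
grasp_force: 0.0
```

{"api": "jog_arm", "payload": {"motion": [[0, 0, 0, 0, 0, 0], [0, 0, 0, 0, 0, 0], [0, 0, 0, 0, 0, 0], [0, 0, 0, 0, 0, 0], [0, 0, 0, 0, 0, 0]], "grip": 1, "force": 90}}

```text
time: 6.8
tool_pos: [0.4768, 0.1802, 0.204]
orientation: [0.872, 0.489, 0.001, 0.0]
contact_force: [0.7, -0.5, 0.2]
opening: 0.303
grasp_force: 0.0
```

{"api": "jog_arm", "payload": {"motion": [[0, 0, 0, 0, 0, 0], [0, 0, 0, 0, 0, 0], [0, 0, 0, 0, 0, 0]]}}

```text
time: 7.05
tool_pos: [0.477, 0.1799, 0.2038]
orientation: [0.872, 0.489, 0.001, 0.0]
contact_force: [0.3, -1.8, 2.2]
opening: 0.085
grasp_force: 87.9
```

{"api": "jog_arm", "payload": {"motion": [[0, 0, -0.05, 0, 0, 0], [0, 0, -0.13, 0, 0, 0], [0, 0, -0.22, 0, 0, 0], [0, 0, -0.22, 0, 0, 0]]}}

```text
time: 7.38
tool_pos: [0.477, 0.1809, 0.2496]
orientation: [0.872, 0.489, 0.001, 0.0]
contact_force: [0.9, 1.3, -5.7]
opening: 0.083
grasp_force: 88.1
```

{"api": "jog_arm", "payload": {"motion": [[0.12, -0.07, 0, 0, 0, 0], [0.25, -0.15, 0, 0, 0, 0], [0.38, -0.23, 0, 0, 0, 0], [0.503, -0.308, 0, 0, 0, 0], [0.503, -0.308, 0, 0, 0, 0]]}}

```text
time: 7.8
tool_pos: [0.4732, 0.3055, 0.2464]
orientation: [0.87, 0.492, 0.0, -0.004]
contact_force: [-1.6, 1.8, -5.0]
opening: 0.08
grasp_force: 88.0
```

Run:
```python
from h import *
from plant import cams
T,s=pose();print(T[:3,3].round(4),s["opening"],s["grasp_force"],s["contact_force"])
p=cams.get_image("wrist");q=cams.get_image("side");W=T@p["mount"];np.save("pics/w3.npy",dict(p=p,W=W))
a=cv2.resize(p["pixels"],(400,300));b=cv2.resize(q["pixels"][130:355,130:430],(400,300))
cv2.imwrite("pics/w3.png",cv2.cvtColor(np.hstack([a,b]),4))
X,uv=cloud(p,np.ones(p["range_z"].shape,bool),W)
k=(np.linalg.norm(X[:,:2]-[.471,.183],axis=1)<.08)&(X[:,2]>.0395)&(X[:,2]<.047);print("scale",k.sum(),cv2.minAreaRect((X[k,:2]*1000).astype(np.float32)))
```

```text
[0.4732 0.3055 0.2464] 0.07951173966740245 88.04696917533875 [-1.62671971  1.81095271 -5.03067914]
scale 520 ((501.07574462890625, 184.757080078125), (19.353261947631836, 74.67796325683594), 53.04887771606445)
```

View pics/w3.png

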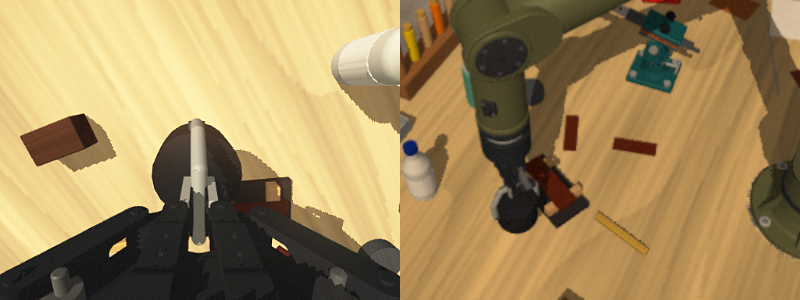

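The side view shows the pot hanging upright from the gripper at (515,205), clear of the board, with the scale still on its sticks at (555,185). Lowering it now.

{"api": "jog_arm", "payload": {"motion": [[0, 0, 0.12, 0, 0, 0], [0, 0, 0.26, 0, 0, 0], [0, 0, 0.36, 0, 0, 0], [0, 0, 0.4, 0, 0, 0], [0, 0, 0.41, 0, 0, 0]]}}

```text
time: 8.32
tool_pos: [0.4754, 0.2959, 0.1626]
orientation: [0.873, 0.488, -0.003, 0.0]
contact_force: [-0.9, 0.3, -6.7]
opening: 0.081
grasp_force: 88.0
```

{"api": "jog_arm", "payload": {"motion": [[0, 0, 0.01, 0, 0, 0], [0, 0, 0.02, 0, 0, 0], [0, 0, 0.02, 0, 0, 0]]}}

```text
time: 8.57
tool_pos: [0.4771, 0.2983, 0.1622]
orientation: [0.872, 0.489, 0.001, 0.0]
contact_force: [-0.8, -0.2, -7.0]
opening: 0.081
grasp_force: 88.0
```

{"api": "jog_arm", "payload": {"motion": [[0, 0, 0.005, 0, 0, 0], [0, 0, 0.01, 0, 0, 0], [0, 0, 0.01, 0, 0, 0]]}}

```text
time: 8.82
tool_pos: [0.4776, 0.2985, 0.1609]
orientation: [0.872, 0.489, 0.002, 0.0]
contact_force: [0.4, -1.3, 0.6]
opening: 0.081
grasp_force: 88.9
```

{"api": "jog_arm", "payload": {"motion": [[0, 0, 0, 0, 0, 0], [0, 0, 0, 0, 0, 0], [0, 0, 0, 0, 0, 0], [0, 0, 0, 0, 0, 0], [0, 0, 0, 0, 0, 0]], "grip": -0.6}}

```text
time: 9.23
tool_pos: [0.4764, 0.2983, 0.1595]
orientation: [0.872, 0.489, 0.0, -0.0]
contact_force: [0.6, -0.4, 0.9]
opening: 0.785
grasp_force: 0.0
```

{"api": "jog_arm", "payload": {"motion": [[0, 0, -0.1, 0, 0, 0], [0, 0, -0.3, 0, 0, 0], [0, 0, -0.5, 0, 0, 0], [0, 0, -0.7, 0, 0, 0], [0, 0, -0.7, 0, 0, 0]]}}

```text
time: 9.65
tool_pos: [0.4786, 0.301, 0.3075]
orientation: [0.872, 0.489, 0.006, 0.0]
contact_force: [1.0, 1.7, 0.7]
opening: 0.803
grasp_force: 0.0
```

Run:
```python
from h import *
print(pose()[0][:3,3].round(4),pose()[1]["qpos"].round(2))
row([.510,.165,.32],down(152.6));row([.510,.165,.32],down(105))
```

```text
[0.4786 0.301  0.3075] [ 0.21  0.24 -0.94  1.64  0.2   1.35 -1.31]
row [-0.497, 0.489, -0.065, 0.005, -0.001, -0.522] n>= 13.1
row [-0.497, 0.489, -0.065, 0.003, -0.002, -0.258] n>= 6.5
```

{"api": "jog_arm", "payload": {"motion": [[-0.5, 0.27, 0, 0, 0, -0.2], [-0.5, 0.27, 0, 0, 0, -0.2], [-0.5, 0.27, 0, 0, 0, -0.2], [-0.5, 0.27, 0, 0, 0, -0.2], [-0.5, 0.27, 0, 0, 0, -0.2]]}}

```text
time: 10.07
tool_pos: [0.4708, 0.1799, 0.2988]
orientation: [0.708, 0.706, -0.001, 0.001]
contact_force: [0.4, -0.6, -0.4]
opening: 0.798
grasp_force: 0.0
```

{"api": "jog_arm", "payload": {"motion": [[0, 0, 0, 0, 0, -0.2], [0, 0, 0, 0, 0, -0.2], [0, 0, 0, 0, 0, -0.2], [0, 0, 0, 0, 0, -0.2], [0, 0, 0, 0, 0, -0.2]]}}

```text
time: 10.48
tool_pos: [0.4702, 0.1847, 0.2991]
orientation: [0.454, 0.891, -0.0, 0.0]
contact_force: [0.4, -0.4, -0.3]
opening: 0.8
grasp_force: 0.0
```

Run:
```python
from h import *
print(pose()[0][:3,3].round(4),pose()[1]["qpos"].round(2),pose()[1]["time"])
row([.470,.183,.28],down(152.6))
```

```text
[0.4702 0.1847 0.2991] [ 0.53  0.08 -0.99  1.78  0.07  1.32  0.16] 10.4833
row [-0.007, -0.006, 0.096, -0.0, 0.0, -0.148] n>= 3.7
```

{"api": "jog_arm", "payload": {"motion": [[0, 0, 0.1, 0, 0, -0.148], [0, 0, 0.1, 0, 0, -0.148], [0, 0, 0.1, 0, 0, -0.148], [0, 0, 0.1, 0, 0, -0.148], [0, 0, 0.1, 0, 0, -0.148]]}}

```text
time: 10.9
tool_pos: [0.4701, 0.1847, 0.279]
orientation: [0.238, 0.971, -0.0, -0.0]
contact_force: [-0.3, -0.8, 0.1]
opening: 0.798
grasp_force: 0.0
```

Run:
```python
from h import *
from plant import cams
T,s=pose();p=cams.get_image("wrist");W=T@p["mount"];np.save("pics/w4.npy",dict(p=p,W=W))
print(T[:3,3].round(4),s["time"],R.from_matrix(T[:3,:3]).as_euler('xyz',degrees=True))
X,uv=cloud(p,np.ones(p["range_z"].shape,bool),W)
h=cv2.cvtColor(p["pixels"],cv2.COLOR_RGB2HSV)[uv[:,1],uv[:,0]]
near=np.linalg.norm(X[:,:2]-[.471,.183],axis=1)<.1
for lo,hi in((.0385,.049),(.029,.0375)):
    k=near&(X[:,2]>lo)&(X[:,2]<hi);print(lo,k.sum(),np.median(X[k,2]),cv2.minAreaRect((X[k,:2]*1000).astype(np.float32)))
cv2.imwrite("pics/w4.png",cv2.cvtColor(p["pixels"],4))
```

```text
[0.4701 0.1847 0.279 ] 10.9 [-1.79992186e+02 -8.63951887e-03  1.52442417e+02]
0.0385 4034 0.041847836966031726 ((482.95184326171875, 212.79771423339844), (99.58969116210938, 127.98810577392578), 63.00132369995117)
0.029 962 0.03280280940168365 ((473.4604187011719, 201.17835998535156), (117.58049774169922, 118.01886749267578), 64.71870422363281)
```

View pics/w4.png

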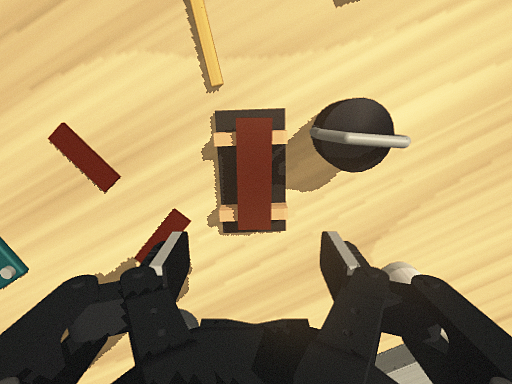

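The picture shows the scale bare on its sticks at (254,172) and the pot upright beside the board at (355,135). I'll measure the scale offline.

Run:
```python
from h import *
z=np.load("pics/w4.npy",allow_pickle=True).item();p,W=z["p"],z["W"]
h=cv2.cvtColor(p["pixels"],cv2.COLOR_RGB2HSV)
m=((h[...,0]<10)|(h[...,0]>172))&(h[...,1]>110)&(h[...,2]>40)
M=np.zeros_like(m);M[100:245,215:300]=m[100:245,215:300]
X,uv=cloud(p,M,W);k=(X[:,2]>.0385)&(X[:,2]<.047);uv=uv[k];print(k.sum(),np.median(X[k,2]),cv2.minAreaRect((X[k,:2]*1000).astype(np.float32)))
Y=onz(uv,.043,p,W);r=cv2.minAreaRect((Y[:,:2]*1000).astype(np.float32));print(r)
c=np.array(r[0])/1000;row([*c,.15],down(152.6));row([*c,.0385+.056],down(152.6))
```

```text
3862 0.04182681502913271 ((470.4915466308594, 184.63243103027344), (38.00190734863281, 124.53688049316406), 62.62115478515625)
((470.0692443847656, 184.8431396484375), (37.80059051513672, 123.5975112915039), 62.596641540527344)
row [0.001, 0.001, 0.646, -0.0, -0.0, -0.002] n>= 3.1
row [0.001, 0.001, 0.923, -0.0, -0.0, -0.002] n>= 4.4
```

{"api": "jog_arm", "payload": {"motion": [[0.001, 0.001, 0.2, 0, 0, 0], [0.001, 0.001, 0.4, 0, 0, 0], [0.001, 0.001, 0.6, 0, 0, 0], [0.001, 0.001, 0.75, 0, 0, 0], [0.001, 0.001, 0.85, 0, 0, 0]]}}

```text
time: 11.37
tool_pos: [0.4684, 0.1842, 0.1059]
orientation: [0.241, 0.971, -0.001, -0.002]
contact_force: [-0.9, 0.5, 0.4]
opening: 0.801
grasp_force: 0.0
```

{"api": "jog_arm", "payload": {"motion": [[0, 0, 0.05, 0, 0, 0], [0, 0, 0.092, 0, 0, 0], [0, 0, 0.092, 0, 0, 0]]}}

```text
time: 11.62
tool_pos: [0.4699, 0.1848, 0.0902]
orientation: [0.24, 0.971, -0.0, -0.001]
contact_force: [-0.3, -0.0, 0.4]
opening: 0.8
grasp_force: 0.0
```

{"api": "jog_arm", "payload": {"motion": [[0, 0, 0, 0, 0, 0], [0, 0, 0, 0, 0, 0], [0, 0, 0, 0, 0, 0], [0, 0, 0, 0, 0, 0], [0, 0, 0, 0, 0, 0]], "grip": 1, "force": 40}}

```text
time: 12.03
tool_pos: [0.4713, 0.1853, 0.0925]
orientation: [0.24, 0.971, 0.0, 0.001]
contact_force: [-0.4, -0.6, 7.4]
opening: 0.436
grasp_force: 40.7
```

{"api": "jog_arm", "payload": {"motion": [[0, 0, -0.08, 0, 0, 0], [0, 0, -0.25, 0, 0, 0], [0, 0, -0.45, 0, 0, 0], [0, 0, -0.65, 0, 0, 0], [0, 0, -0.85, 0, 0, 0]]}}

```text
time: 12.45
tool_pos: [0.4696, 0.1851, 0.2628]
orientation: [0.239, 0.971, -0.0, 0.0]
contact_force: [1.6, 0.1, -0.4]
opening: 0.437
grasp_force: 40.4
```

```bash
cat >> tang.py <<'E'
def frame(yaw,tilt):
    return (R.from_euler('z',yaw,degrees=True)*R.from_euler('y',-tilt,degrees=True)).as_matrix()
def toolR(yaw,tilt): # tool x = -ax, z=-n
    F=frame(yaw,tilt); return np.c_[-F[:,0],F[:,1],-F[:,2]]
E
python3 - <<'E'
from tang import *
T,s=pose();print(T[:3,3].round(4),s["qpos"].round(2),s["opening"],s["grasp_force"],s["contact_force"])
C=np.array([.5261,-.1998,.1753]);n=frame(4.62,15.46)[:,2]
row([.49,.0,.32],down(168));row(C+.13*n,toolR(4.62,15.46));row(C+.0885*n,toolR(4.62,15.46))
E
```

```text
[0.4696 0.1851 0.2628] [ 0.56  0.12 -1.04  1.83  0.11  1.25  0.57] 0.43701396051960867 40.37134766578674 [ 1.6340925   0.12146733 -0.4411743 ]
row [-0.52, -0.772, -0.286, -0.0, 0.0, -0.087] n>= 4.7
row [-0.997, -1.666, -0.188, -0.024, -0.084, -0.178] n>= 9.4
row [-1.044, -1.636, 0.012, -0.024, -0.084, -0.178] n>= 9.3
```

{"api": "jog_arm", "payload": {"motion": [[-0.52, -0.77, -0.28, 0, 0, -0.088], [-0.52, -0.77, -0.28, 0, 0, -0.088], [-0.52, -0.77, -0.28, 0, 0, -0.088], [-0.52, -0.77, -0.28, 0, 0, -0.088], [-0.52, -0.77, -0.28, 0, 0, -0.088]]}}

```text
time: 12.87
tool_pos: [0.4897, 0.0047, 0.3163]
orientation: [0.103, 0.995, -0.001, 0.001]
contact_force: [1.1, 0.9, -1.0]
opening: 0.435
grasp_force: 40.4
```

Run:
```python
from tang import *
T,s=pose();print(T[:3,3].round(4),s["qpos"].round(2),s["opening"],s["grasp_force"])
C=np.array([.5261,-.1998,.1753]);n=frame(4.62,15.46)[:,2]
row(C+.12*n,toolR(4.62,15.46))
```

```text
[0.4897 0.0047 0.3163] [ 0.85  0.   -0.9   1.79  0.    1.35  1.31] 0.43537916698629625 40.3817492723465
row [-0.234, -1.009, 0.128, -0.013, -0.085, -0.091] n>= 5.0
```

{"api": "jog_arm", "payload": {"motion": [[-0.23, -0.99, 0.13, -0.013, -0.085, -0.091], [-0.23, -0.99, 0.13, -0.013, -0.085, -0.091], [-0.23, -0.99, 0.13, -0.013, -0.085, -0.091], [-0.23, -0.99, 0.13, -0.013, -0.085, -0.091], [-0.23, -0.99, 0.13, -0.013, -0.085, -0.091]]}}

```text
time: 13.28
tool_pos: [0.4924, -0.174, 0.2924]
orientation: [-0.041, 0.99, 0.004, 0.135]
contact_force: [0.4, 0.4, -0.7]
opening: 0.434
grasp_force: 40.4
```

{"api": "jog_arm", "payload": {"motion": [[0, -0.02, 0, 0, 0, 0], [0, -0.02, 0, 0, 0, 0], [0, -0.02, 0, 0, 0, 0]]}}

```text
time: 13.53
tool_pos: [0.4944, -0.1759, 0.2921]
orientation: [-0.04, 0.99, 0.007, 0.134]
contact_force: [-0.3, 0.2, -1.1]
opening: 0.434
grasp_force: 40.4
```

Run:
```python
from tang import *
from plant import cams
T,s=pose();p=cams.get_image("wrist");W=T@p["mount"];q=cams.get_image("side");r=cams.get_image("scene");np.save("pics/w5.npy",dict(p=p,W=W,T=T,q=q,r=r))
print(T[:3,3].round(4),s["time"],s["qpos"].round(2))
C=np.array([.5261,-.1998,.1753]);F=frame(4.62,15.46)
row(C+.12*F[:,2],toolR(4.62,15.46));row(C+.0885*F[:,2],toolR(4.62,15.46))
# scale top plane from wrist cloud in tool frame
X,uv=cloud(p,np.ones(p["range_z"].shape,bool),p["mount"])
k=(abs(X[:,0])<.075)&(abs(X[:,1])<.03)&(X[:,2]>.035)&(X[:,2]<.065);print(k.sum(),X[k].min(0),X[k].max(0),np.median(X[k],0))
a=cv2.resize(p["pixels"],(480,360));b=cv2.resize(q["pixels"][60:240,230:390],(320,360));
cv2.imwrite("pics/w5.png",cv2.cvtColor(np.hstack([a,b]),4))
```

```text
[ 0.4944 -0.1759  0.2921] 13.5333 [ 1.02 -0.07 -0.63  1.92 -0.19  1.05  2.11]
row [0.017, -0.139, 0.003, 0.001, -0.0, 0.001] n>= 0.7
row [0.017, -0.139, 0.16, 0.001, -0.0, 0.001] n>= 1.0
18488 [-0.03322101 -0.02999005  0.03500471] [0.0638204  0.02997161 0.0649524 ] [0.01875016 0.00019765 0.0504862 ]
```

View pics/w5.png

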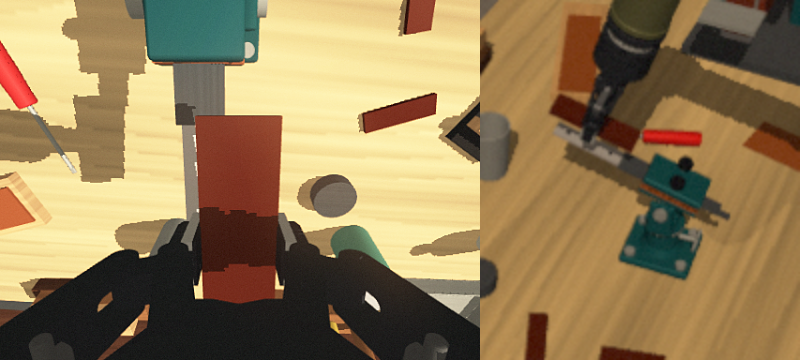

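The wrist picture shows the scale held level across the fingers at (238,200). The tang is just to its left at (190,165), because I'm 28 mm short in y. Now to measure the scale's pose in the tool frame.

```bash
cat > sc.py <<'E'
from tang import *
def scfit(p):
    h=cv2.cvtColor(p["pixels"],cv2.COLOR_RGB2HSV)
    m=((h[...,0]<10)|(h[...,0]>172))&(h[...,1]>110)&(h[...,2]>40)
    X,uv=cloud(p,m,p["mount"]);k=(abs(X[:,0])<.075)&(abs(X[:,1])<.026)&(X[:,2]>.035)&(X[:,2]<.065);X=X[k];uv=uv[k]
    for _ in range(4):
        c=X.mean(0);n=np.linalg.svd(X-c,full_matrices=False)[2][2];n*=-np.sign(n[2]);r=(X-c)@n;g=abs(r)<max(.002,2*r.std());X=X[g];uv=uv[g]
    o,d=ray(uv,p,p["mount"]);Y=o+d*(((c-o)@n)/(d@n))[:,None]
    e=[]
    for x0 in np.arange(.02,.056,.004):
        b=Y[abs(Y[:,0]-x0)<.002,1]
        if len(b)>10: e.append((x0,*np.percentile(b,[1,99])))
    e=np.array(e);a=np.polyfit(e[:,0],e[:,1:].mean(1),1)
    print("n_tool",n.round(4),"z at x=0,y=0:",(c[2]+(c[0]*n[0]+c[1]*n[1])/n[2]).round(4),"xmax",np.percentile(Y[:,0],99.7).round(4),"w",(e[:,2]-e[:,1]).mean().round(4),"midline y=%.4f+%.4f x"%(a[1],a[0]),"rms",r.std().round(4))
E
python3 - <<'E'
from sc import *
z=np.load("pics/w5.npy",allow_pickle=True).item();scfit(z["p"])
fit(z["p"],z["W"],np.array([.5261,-.1998,.1753]))
E
```

```text
n_tool [-1.4e-03  1.0e-04 -1.0e+00] z at x=0,y=0: 0.0506 xmax 0.0635 w 0.0369 midline y=0.0003+-0.0014 x rms 0.0006
n 1459 C [ 3.1343 -1.0053 -4.5854] size 69937.3 8321.6 ax [ 0.5336 -0.1383 -0.8343] nr [ 0.0183 -0.9844  0.1749] yaw -14.53 tilt -56.55 roll 31.52 rms 0.0025
```

{"api": "jog_arm", "payload": {"motion": [[0.012, -0.139, 0, 0.001, 0, 0.001], [0.012, -0.139, 0.05, 0.001, 0, 0.001], [0.012, -0.139, 0.15, 0.001, 0, 0.001], [0.012, -0.139, 0.22, 0.001, 0, 0.001], [0.012, -0.139, 0.22, 0.001, 0, 0.001]]}}

```text
time: 14.1
tool_pos: [0.5053, -0.2013, 0.2461]
orientation: [-0.039, 0.99, 0.007, 0.132]
contact_force: [-0.7, 0.0, -1.0]
opening: 0.436
grasp_force: 40.4
```

Run:
```python
from sc import *
from plant import cams
C=np.array([.5261,-.1998,.1753]);F=frame(4.62,15.46)
z=np.load("pics/w5.npy",allow_pickle=True).item();p,W=z["p"],z["W"]
# tang left edge check in w5: predicted vs image gradient
g=cv2.cvtColor(p["pixels"],cv2.COLOR_RGB2HSV)
for x in(-.05,-.04,-.03,-.02,-.01):
    for sg in(1,-1):
        u,v=px(C+F@[x,sg*.013,0],W,p)[0]; i=int(round(v)); print(x,sg,(round(u,1),round(v,1)),g[i,int(u)-6:int(u)+7,1].tolist())
T,s=pose();print(T[:3,3].round(4),s["time"],s["contact_force"],s["qpos"].round(2))
p=cams.get_image("wrist");q=cams.get_image("side");r=cams.get_image("scene");np.save("pics/w6.npy",dict(p=p,W=T@p["mount"],T=T,q=q,r=r))
print("TCP in tang frame",(F.T@(T[:3,3]-C)).round(4));scfit(p)
row(C+.001*F[:,0]+.0596*F[:,2],toolR(4.62,15.46))
```

```text
-0.05 1 (np.float64(232.8), np.float64(136.8)) [174, 178, 178, 175, 183, 179, 176, 174, 179, 182, 170, 185, 174]
-0.05 -1 (np.float64(193.0), np.float64(136.8)) [86, 86, 90, 92, 88, 92, 87, 90, 32, 54, 53, 52, 52]
-0.04 1 (np.float64(233.1), np.float64(152.1)) [176, 185, 172, 177, 182, 184, 184, 182, 178, 182, 186, 182, 186]
-0.04 -1 (np.float64(193.8), np.float64(152.1)) [87, 89, 88, 97, 94, 91, 98, 101, 50, 47, 51, 52, 53]
-0.03 1 (np.float64(233.4), np.float64(167.0)) [182, 183, 183, 192, 178, 184, 180, 176, 173, 182, 175, 183, 192]
-0.03 -1 (np.float64(194.6), np.float64(167.0)) [88, 98, 97, 96, 102, 99, 99, 86, 47, 47, 56, 55, 56]
-0.02 1 (np.float64(233.6), np.float64(181.5)) [178, 184, 182, 183, 188, 177, 184, 183, 176, 180, 185, 189, 186]
-0.02 -1 (np.float64(195.4), np.float64(181.5)) [96, 93, 92, 94, 95, 92, 98, 79, 46, 56, 57, 56, 58]
-0.01 1 (np.float64(233.9), np.float64(195.6)) [185, 194, 176, 184, 191, 192, 183, 182, 188, 186, 181, 180, 191]
-0.01 -1 (np.float64(196.3), np.float64(195.6)) [90, 89, 86, 84, 89, 84, 93, 38, 46, 49, 50, 56, 56]
[ 0.5053 -0.2013  0.2461] 14.1 [-6.88170600e-01  6.35528122e-05 -1.02827496e+00] [ 1.02  0.03 -0.63  1.93 -0.13  0.95  2.11]
TCP in tang frame [-0.0013  0.0001  0.0738]
n_tool [-0.0016  0.0017 -1.    ] z at x=0,y=0: 0.0506 xmax 0.0634 w 0.0369 midline y=0.0004+-0.0040 x rms 0.0006
row [-0.001, 0.007, 0.087, -0.0, 0.0, -0.001] n>= 0.4
```

Run:
```python
from sc import *
C=np.array([.5261,-.1998,.1753]);F=frame(4.62,15.46)
def edges(p,W,sides,xs,span=.006):
    S=cv2.GaussianBlur(cv2.cvtColor(p["pixels"],cv2.COLOR_RGB2HSV)[...,1],(3,3),0).astype(np.float32)
    for sg in sides:
        t=np.linspace(-span,span,61);pts=[]
        for x in xs:
            u=px(np.array([C+F@[x,sg*(.013+d),0] for d in t]),W,p).astype(np.float32)
            v=cv2.remap(S,u[:,:1],u[:,1:],1).ravel();g=np.diff(v);
            w=np.clip(g,0,None)**2;pts.append((x,((t[1:]+t[:-1])/2*w).sum()/w.sum()*sg))
        a=np.array(pts);f=np.polyfit(a[:,0],a[:,1],1);r=a[:,1]-np.polyval(f,a[:,0]);k=abs(r)<2*r.std();f=np.polyfit(a[k,0],a[k,1],1)
        print("side",sg,"dy at 0 %.2f mm, slope %.2f deg, rms %.2f mm"%(f[1]*1e3,np.degrees(f[0]),r[k].std()*1e3))
z=np.load("pics/w1.npy",allow_pickle=True).item();edges(z["p"],z["W"],(1,-1),np.arange(-.048,.049,.004))
z=np.load("pics/w5.npy",allow_pickle=True).item();edges(z["p"],z["W"],(-1,),np.arange(-.05,-.005,.003))
```

```text
side 1 dy at 0 0.05 mm, slope -0.65 deg, rms 0.24 mm
side -1 dy at 0 0.01 mm, slope -0.38 deg, rms 0.08 mm
side -1 dy at 0 0.49 mm, slope 0.10 deg, rms 0.12 mm
```

{"api": "jog_arm", "payload": {"motion": [[0, 0.008, 0.03, 0, 0, 0], [0, 0.008, 0.055, 0, 0, 0], [0, 0.008, 0.065, 0, 0, 0], [0, 0.008, 0.072, 0, 0, 0], [0, 0.008, 0.078, 0, 0, 0]]}}

```text
time: 14.67
tool_pos: [0.51, -0.2015, 0.2338]
orientation: [-0.038, 0.99, 0.005, 0.134]
contact_force: [-0.7, -0.2, -1.1]
opening: 0.435
grasp_force: 40.4
```

{"api": "jog_arm", "payload": {"motion": [[0, 0, 0.004, 0, 0, 0], [0, 0, 0.008, 0, 0, 0], [0, 0, 0.008, 0, 0, 0]]}}

```text
time: 14.92
tool_pos: [0.5103, -0.2015, 0.2329]
orientation: [-0.038, 0.99, 0.005, 0.134]
contact_force: [-2.7, 0.8, 5.0]
opening: 0.43
grasp_force: 41.0
```

Contact made. I'll check the alignment before pressing further.

Run:
```python
from sc import *
from plant import cams
C=np.array([.5261,-.1998,.1753]);F=frame(4.4,15.46)
T,s=pose();p=cams.get_image("wrist");q=cams.get_image("side");r=cams.get_image("scene");np.save("pics/w7.npy",dict(p=p,W=T@p["mount"],T=T,q=q,r=r))
print("TCP in tang frame",(F.T@(T[:3,3]-C)).round(4),"rel rot deg",np.degrees(R.from_matrix(toolR(4.4,15.46).T@T[:3,:3]).as_rotvec()).round(2),"f normal",F.T@s["contact_force"],s["torque"]);scfit(p)
a=cv2.resize(p["pixels"][40:310,150:330],(400,600));b=cv2.resize(q["pixels"][85:205,245:365],(400,300),interpolation=2);c=cv2.resize(r["pixels"][170:260,165:285],(400,300),interpolation=2)
cv2.imwrite("pics/w7.png",cv2.cvtColor(np.hstack([a,np.vstack([b,c])]),4))
```

```text
TCP in tang frame [ 0.0001 -0.0005  0.0597] rel rot deg [ 0.01  0.06 -0.01] f normal [-1.21470789  1.02298446  5.49445368] [0.20678392 0.66974954 0.06297772]
n_tool [ 1.4e-03  6.0e-04 -1.0e+00] z at x=0,y=0: 0.0505 xmax 0.0635 w 0.0369 midline y=0.0004+-0.0038 x rms 0.0006
```

View pics/w7.png

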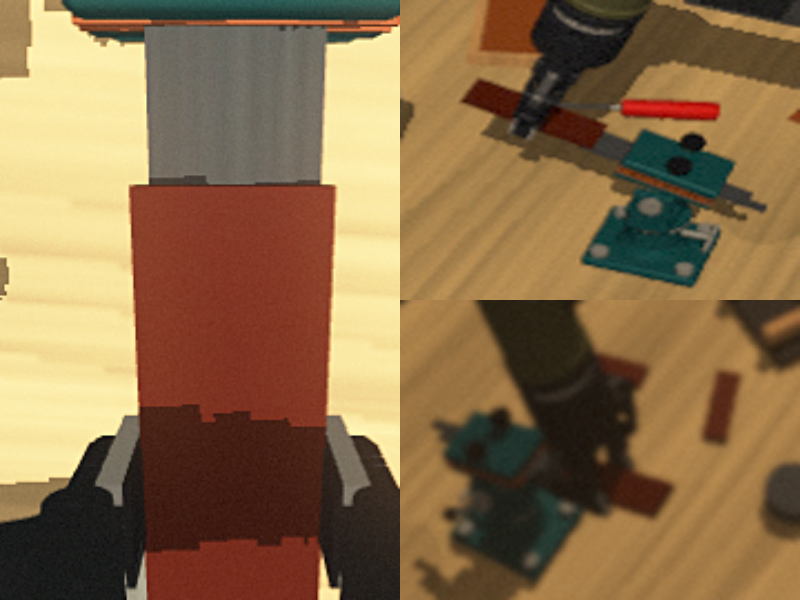

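The view shows the scale centred on the blade: scale edges at columns 131–335, blade at 150–323. It lies flush along the slope in both outside views. I'll press to about 12 N so it beds down.

{"api": "jog_arm", "payload": {"motion": [[0, 0.002, 0.004, 0, 0, 0], [0, 0.003, 0.008, 0, 0, 0], [0, 0.003, 0.012, 0, 0, 0], [0, 0.003, 0.012, 0, 0, 0], [0, 0.003, 0.012, 0, 0, 0]]}}

```text
time: 15.48
tool_pos: [0.5105, -0.2014, 0.2328]
orientation: [-0.038, 0.99, 0.004, 0.133]
contact_force: [-16.4, 2.6, 22.9]
opening: 0.436
grasp_force: 43.1
```

Run:
```python
from sc import *
from plant import cams
C=np.array([.5261,-.1998,.1753]);F=frame(4.4,15.46)
T,s=pose();p=cams.get_image("wrist")
print("TCP in tang frame",(F.T@(T[:3,3]-C)).round(4),"rel rot",np.degrees(R.from_matrix(toolR(4.4,15.46).T@T[:3,:3]).as_rotvec()).round(2),"f",F.T@s["contact_force"],F.T@s["torque"],s["time"],s["opening"]);scfit(p)
z=np.load("pics/w7.npy",allow_pickle=True).item()
# blade plane (dark, beyond the scale end) in both shots, in world, vs scale plane
for P,W in((z["p"],z["W"]),(p,T@p["mount"])):
    X,uv=cloud(P,np.ones(P["range_z"].shape,bool),W);L=(X-C)@F;k=(L[:,0]<-.066)&(L[:,0]>-.088)&(abs(L[:,1])<.009)&(abs(L[:,2])<.012)
    print("blade z med",np.median(L[k,2]).round(4),"tilt deg",np.degrees(np.polyfit(L[k,0],L[k,2],1)[0]).round(2))
    k=(L[:,0]<-.02)&(L[:,0]>-.058)&(abs(L[:,1])<.015)&(abs(L[:,2]-.008)<.008);print("scale top z",np.median(L[k,2]).round(4),"slopes",np.degrees(np.linalg.lstsq(np.c_[L[k,:2],np.ones(k.sum())],L[k,2],rcond=None)[0][:2]).round(2))
```

```text
TCP in tang frame [ 0.0002 -0.0004  0.0596] rel rot [ 0.1   0.12 -0.01] f [-9.41521115  3.84777799 26.38569395] [1.04198232e+00 2.20947712e+00 7.30718693e-04] 15.4833 0.43619479716423615
n_tool [ 2.9e-03 -9.0e-04 -1.0e+00] z at x=0,y=0: 0.0504 xmax 0.0638 w 0.0369 midline y=0.0003+-0.0023 x rms 0.0006
blade z med 0.0002 tilt deg -0.09
scale top z 0.0092 slopes [ 0.02 -0.01]
blade z med 0.0002 tilt deg -0.04
scale top z 0.0092 slopes [ 0.06 -0.04]
```

It's flush: the scale's top is 9.2 mm over the tang plane, with slopes below 0.1°. But 26 N is more than needed, so I'll ease off.

{"api": "jog_arm", "payload": {"motion": [[0, -0.001, -0.004, 0, 0, 0], [0, -0.001, -0.007, 0, 0, 0], [0, -0.001, -0.007, 0, 0, 0], [0, -0.001, -0.007, 0, 0, 0], [0, -0.001, -0.007, 0, 0, 0]]}}

```text
time: 15.95
tool_pos: [0.5104, -0.2015, 0.2329]
orientation: [-0.038, 0.99, 0.005, 0.134]
contact_force: [-9.5, 1.6, 12.3]
opening: 0.434
grasp_force: 41.9
```

Run:
```python
from sc import *
from plant import cams
C=np.array([.5261,-.1998,.1753]);F=frame(4.4,15.46)
T,s=pose();p=cams.get_image("wrist");s2=pose()[1];print("f",F.T@s["contact_force"],F.T@s2["contact_force"],s["time"]);scfit(p)
W=T@p["mount"];X,uv=cloud(p,np.ones(p["range_z"].shape,bool),W);L=(X-C)@F
k=(L[:,0]<-.02)&(L[:,0]>-.058)&(abs(L[:,1])<.015)&(abs(L[:,2]-.008)<.008);print("scale top z",np.median(L[k,2]).round(4),np.degrees(np.linalg.lstsq(np.c_[L[k,:2],np.ones(k.sum())],L[k,2],rcond=None)[0][:2]).round(2))
```

```text
f [-5.74853835  2.34112447 14.40139198] [-5.33210934  1.41883104 13.93687897] 15.95
n_tool [ 1.7e-03  6.0e-04 -1.0e+00] z at x=0,y=0: 0.0505 xmax 0.0635 w 0.0369 midline y=0.0003+-0.0026 x rms 0.0006
scale top z 0.0092 [ 0.02 -0.11]
```

Steady at 14 N, flush and aligned. Handing in.

```bash
python3 -c "
from plant import workorder
print(workorder.sign_off())"
```

```text
the job is handed in; nothing more can be done
None
```

The job is handed in at about 16 s of the 46 s allowed, verdict not shown: the pot stands upright beside the board, and the scale is held on the tang at about 14 N, flush and in line with it, overhanging about 10 mm at the ends and 6 mm at the sides.

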